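Line up the reference containers by height on the staging rail

ROBOT

A 6-joint arm with a two-finger parallel gripper is mounted at the origin on a cart in front of the work surface, level with it; the furniture and walls round the work are solid. World frame = base frame: x ahead of the robot, y to its left, z up, the work surface at z = 0. Lengths are in m, angles in rad, forces in N, time in s.
With the tool pointing down it reaches from about 0.225 to 0.725 m from the base axis. Payload 3.1 kg.
Tool frame: the origin (TCP) lies at the very end of the fingers, on their centre line; the grasp point (between the pads) lies 19 mm behind it; x points along the fingers, z is the direction in which the jaws open and shut, and the axes are right-handed (so a half turn about x gives the same grasp; the last joint's range is limited). The gripper opens to 85 mm and grips with 20 to 120 N. Pads are 22 mm wide; open, the fingers measure 114 mm over their backs; the gripper's body (76 mm by 85 mm) begins 54 mm behind the grasp point. The pads swing forward as they close: fully open they stand 13 mm farther back than shut.
Start: joints at [-1.27, 0.048, 0.099, 1.622, 0, 1.443], TCP at [0.218, -0.477, 0.231] pointing down, gripper open.
Joint ranges: [-2.91, 2.91], [-0.99, 1.94], [-1.21, 1.42], [-2.12, 2.29], [-1.49, 1.47], [-3.14, 3.14]. Speed limits (rad/s): [2.79, 2.79, 3.14, 3.14, 3.14, 3.14].

INTERFACE

Orientations are given as a unit quaternion [w, x, y, z].
In Python, from bench import bot, snapshot, camera_info gives the robot as it stands.
- The arm moves only by the tool move_arm, never from a script. Its argument "moves" is a list of rows, each a list of 6 numbers: the shift along the world's x, y, z in cm, then the turn, a rotation vector about the world's x, y, z in rad. A call has 1 to 8 rows; each row shifts and turns the pose as measured when the row begins; what a row does not reach is not made up. A row lasts 1/12 s, in which the tool goes at most 41.7 mm and 7.16 degrees, less where a joint would pass 70% of its speed; a pose out of reach is approached as far as the arm can. A call is refused whole if a number of a shift passes 4.17 or a number of a turn 0.125, either way. A call with a gripper value outside its range is refused whole. "grip" is the finger opening in cm, from 0 to 8.54, set as the call begins (left out, the last holds). The fingers move at their own pace and stop on an object; "squeeze" is the grip in N (left out, the last holds). Time passes only in rows, so rows that do not move let the fingers close. It gives the time, the measured TCP pose, the force and the opening at its end, in the units of the state.
- bot.state(): the state, without advancing time (a new reading comes with each control period).
- snapshot(name): name is "scene" or "top" or "wrist"; returns (picture, depth): 420x560x3 uint8, red, green, blue; 420x560 float32, m along the optical axis (not along the pixel's ray), 0 where there is no reading.
- camera_info(name): a dict with "K" (3x3 intrinsics, pixels), "world_from_camera" (4x4, takes a point from camera to world coordinates). Camera axes: x right, y down, z forward; pixel columns grow to the right and rows downward; lengths in m; the calibration is good to about 2 mm. The wrist camera is an equidistant fisheye: a pixel r from the principal point sees the ray r / f radians off the axis. A picture is of the moment at which its call begins: read the wrist's pose just before it. camera_info takes no time and is no camera call; for the wrist camera it gives the pose at the moment of the call.
- bot.job_done(): hands the job in, once; it reports no verdict.
The state is a dict: "clock": time; "qpos": joint angles; "qvel": joint speeds; "joint_torque": joint torques, N m; "position": TCP position; "ee_rot": TCP orientation; "wrist_force": force on the tool from outside, world axes, zero at the start; "wrist_torque": the same for the moment, N m; "width": finger opening in m.
Only numpy, scipy, OpenCV 4.12 (cv2) and the standard library are available. Lean on these libraries where they do the work, as an engineer would, in place of code of your own. Each camera call takes 0.05 s, during which the arm holds its last target.

TASK

Keeping them upright, set the three jars and the capped vial on the four ring marks of the staging rail, each centred on its own mark, in order of height: the tallest next to the tall end plate with the ball knob, then stepping down to the shortest next to the low end bar. Leave the open glass dish, the bench timer and the beaker where they are.

Things in the scene. Friction and masses are not known exactly. Their poses are not given: they have to be found in the camera images.
- jar_large: Largest screw jar, white with a blue lid: 88 mm tall, body 62 mm across up to 69 mm height, lid 58 mm across; about 0.19 kg. The tallest of the four. Origin at the centre of its underside, z up; stands upright on the worktop at the start.
- jar_slim: Slim screw jar with a black lid and cream contents: 78 mm tall, body 46 mm across up to 61 mm height, lid 43 mm across; about 0.15 kg. The second tallest. Origin at the centre of its underside, z up; stands upright on the worktop at the start.
- jar_squat: Squat screw jar with a red lid: 72 mm tall, body 50 mm across up to 56 mm height, lid 48 mm across; about 0.14 kg. The third tallest. Origin at the centre of its underside, z up; stands upright on the worktop at the start.
- vial: Narrow glass sample vial with a white screw cap: 66 mm tall, body 27 mm across up to about 52 mm height, cap 23 mm across; about 0.035 kg. The shortest of the four. Origin at the centre of its underside, z up; stands upright on the worktop at the start.
- rail: Staging rail: fixed bright aluminium plate, 90 (its x) by 390 (its y) by 6 mm, its y roughly along the front of the worktop. Four bullseye marks (rings 72 and 31 mm across) centred at x = 0, y = -126, -42, +42, +126 mm in its frame; a lip along the far edge (x = +42 mm) stands 8 mm above the plate. Containers stand on its top, 6 mm above the origin. Origin at the centre of the underside, z up.
- tall_end: Tall end plate: upright steel plate fixed across one end of the rail, 80 mm wide, 12 mm thick, 55 mm tall, with a black ball knob (26 mm across) on top, its top 84 mm above the plate's foot. Origin at the centre of its foot, 186 mm from the rail's centre, 60 mm from the nearest mark. It may be at either end of the rail.
- low_end: Low end bar: plain steel bar fixed across the other end of the rail, 80 mm wide, 12 mm thick, 12 mm tall, no knob. Origin at the centre of its foot, 186 mm from the rail's centre, 60 mm from the nearest mark.
- dish: Open flat glass dish, 60 mm across, 14 mm tall, loose among the containers; not to be disturbed. Origin at the centre of its underside.
- timer: Small off-white bench timer, 72 x 62 mm, 19 mm tall, loose, behind the rail; not to be disturbed. Origin at the centre of its underside.
- beaker: Open glass beaker, 53 mm across, 70 mm tall, loose, behind the containers; not one of the containers to line up, not to be disturbed. Origin at the centre of its underside.
There are look-alikes about, which are no part of the job. Leave any turquoise look-alike of the jar_slim alone.

How it is judged:
At the end, for the whole second after the job is handed in: From tall end plate to low end bar stand the large jar, slim jar, squat jar and vial, each upright (0.1 rad) on the rail plate, at rest, within 15 mm along and across the rail of the centre of its mark; dish, timer and beaker within 30 mm of where they stood (((y of tall_end in the frame of rail above 0 m and y of jar_large in the frame of rail between 0.111 and 0.141 m and y of jar_slim in the frame of rail between 0.027 and 0.057 m and y of jar_squat in the frame of rail between -0.057 and -0.027 m and y of vial in the frame of rail between -0.141 and -0.111 m) or (y of tall_end in the frame of rail below 0 m and y of jar_large in the frame of rail between -0.141 and -0.111 m and y of jar_slim in the frame of rail between -0.057 and -0.027 m and y of jar_squat in the frame of rail between 0.027 and 0.057 m and y of vial in the frame of rail between 0.111 and 0.141 m)) and x of jar_large in the frame of rail between -0.015 and 0.015 m and z of jar_large in the frame of rail between 0.001 and 0.011 m and angle between each of jar_large, jar_slim, jar_squat, vial's own z axis and vertical below 0.1 rad and linear speed of each of jar_large, jar_slim, jar_squat, vial below 0.02 m/s and angular speed of each of jar_large, jar_slim, jar_squat, vial below 0.2 rad/s and x of jar_slim in the frame of rail between -0.015 and 0.015 m and z of jar_slim in the frame of rail between 0.001 and 0.011 m and x of jar_squat in the frame of rail between -0.015 and 0.015 m and z of jar_squat in the frame of rail between 0.001 and 0.011 m and x of vial in the frame of rail between -0.015 and 0.015 m and z of vial in the frame of rail between 0.001 and 0.011 m and distance of each of dish, timer, beaker from where it was at the start of the episode below 0.03 m); the robot touches nothing.
It fails at once if the dish, the timer or the beaker is moved by more than 30 mm (distance of any of dish, timer, beaker from where it was at the start of the episode above 0.03 m).
It fails at once if one of the four containers is tipped over (by more than 0.8 rad) (angle between any of jar_large, jar_slim, jar_squat, vial's own z axis and vertical above 0.8 rad).
It also fails if it takes over 128 s, if anything falls off the work surface, if the arm or the gripper's body presses on something with over 40 N, if the wrist force passes 120 N, or if a joint passes its speed limit or range.

## Working session

There is one attempt and no reset: what is moved stays moved. The work goes in short steps, Python scripts to look and compute and a tool call to move; the robot and the scene stay as the last step left them, time stands still between calls to the robot, and variables do not carry over. Pictures are saved under pics/ and viewed, and the job is handed in when it is done.

Besides the shell and the picture viewer there is one more tool, called after "Emit:" as name([rows], argument=value, ...), one row to a line, values as JSON. move_arm: Moves the arm, as the interface text tells. Its arguments: {"type":"object","properties":{"moves":{"type":"array","items":{"type":"array","items":{"type":"number"}}},"grip":{"type":"number"},"squeeze":{"type":"number"}},"required":["moves"]}

```bash
ls; mkdir -p pics
python3 - <<'E'
from bench import bot, snapshot, camera_info
import cv2, numpy as np
print(bot.state())
for n in ["scene","top","wrist"]:
    p,d=snapshot(n); cv2.imwrite(f"pics/{n}0.png",p[:,:,::-1]); np.save(f"pics/{n}0.npy",d)
    c=camera_info(n); print(n,np.round(c["K"],1).tolist(),np.round(c["world_from_camera"],4).tolist())
E
```

```text
pics
{'clock': 0.0, 'qpos': array([-1.26980194e+00,  4.87297076e-02,  9.75748676e-02,  1.62202005e+00,
       -1.29024781e-05,  1.44301943e+00]), 'qvel': array([ 0.00057239,  0.00084435, -0.00199844, -0.00058093,  0.0007098 ,
       -0.00153323]), 'joint_torque': array([-3.96908927e-04, -3.38782454e+01,  3.20014644e+01,  2.03972426e-02,
       -2.01665807e-04, -5.13602473e-06]), 'position': array([ 0.21807893, -0.4768733 ,  0.23011662]), 'ee_rot': array([ 0.59428003,  0.38271726,  0.59557359, -0.3816423 ]), 'wrist_force': array([-0.13746679,  0.45441573,  0.10541592]), 'wrist_torque': array([-0.03953571,  0.02712227, -0.03560921]), 'width': 0.08526934734759309}
scene [[461.6, 0.0, 281.8], [0.0, 461.6, 211.2], [0.0, 0.0, 1.0]] [[-0.4751, -0.3868, 0.7903, -0.5559], [-0.8799, 0.2118, -0.4253, 0.6042], [-0.0028, -0.8975, -0.441, 0.6138], [0.0, 0.0, 0.0, 1.0]]
top [[462.8, 0.0, 290.1], [0.0, 462.8, 214.4], [0.0, 0.0, 1.0]] [[-0.0024, -0.99, 0.1413, 0.3309], [-0.9999, 0.0039, 0.0102, 0.0438], [-0.0106, -0.1412, -0.9899, 1.3223], [0.0, 0.0, 0.0, 1.0]]
wrist [[325.2, 0.0, 277.3], [0.0, 325.2, 215.5], [0.0, 0.0, 1.0]] [[0.4164, -0.8703, -0.2632, 0.2857], [-0.9092, -0.3996, -0.117, -0.4467], [-0.0034, 0.288, -0.9576, 0.3737], [0.0, 0.0, 0.0, 1.0]]
```

View pics/scene0.png

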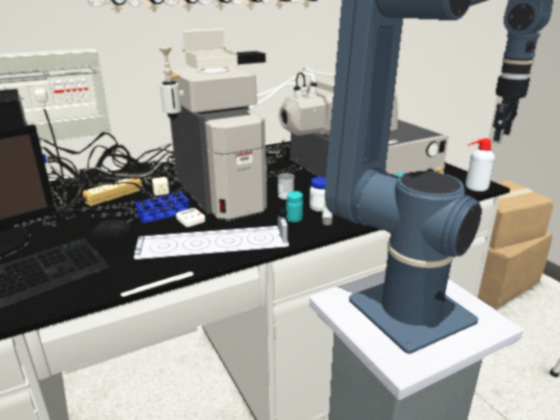

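View pics/top0.png

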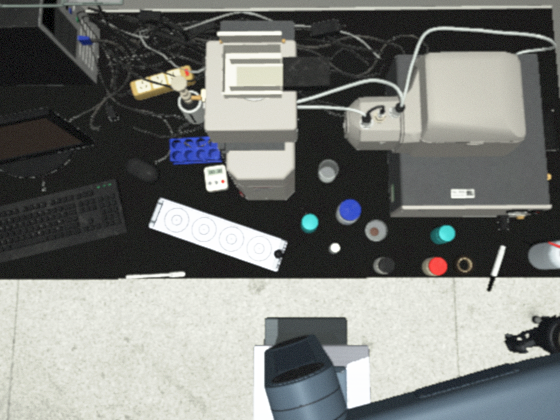

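View pics/wrist0.png

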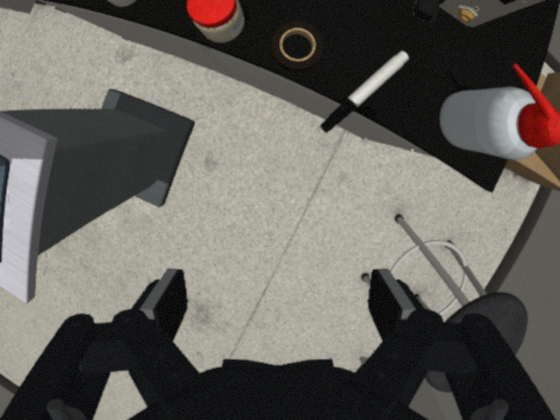

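```bash
cat > h.py <<'E'
from bench import bot, snapshot, camera_info
import cv2, numpy as np
def ray(c,u,v,fish=False):
    K=c["K"];T=c["world_from_camera"]
    x=(u-K[0,2])/K[0,0];y=(v-K[1,2])/K[1,1]
    if fish:
        r=np.hypot(x,y); s=np.sin(r)/max(r,1e-9); d=np.array([x*s,y*s,np.cos(r)])
    else: d=np.array([x,y,1.])
    return T[:3,3],T[:3,:3]@d
def onz(c,u,v,z,fish=False):
    o,d=ray(c,u,v,fish); return o+d*(z-o[2])/d[2]
E
python3 - <<'E'
from h import *
im=cv2.imread("pics/top0.png"); cr=im[180:290,140:480]
cv2.imwrite("pics/topc.png",cv2.resize(cr,None,fx=2.35,fy=2.35,interpolation=cv2.INTER_CUBIC))
c=camera_info("top")
hsv=cv2.cvtColor(im,cv2.COLOR_BGR2HSV)
def blob(name,m,near,z):
    n,l,s,ce=cv2.connectedComponentsWithStats(m.astype(np.uint8))
    for i in range(1,n):
        if s[i,4]>15 and np.hypot(*(ce[i]-near))<15: print(name,s[i],ce[i].round(1),onz(c,*ce[i],z).round(4), "w mm",s[i,2:4]/462.8*(1.31-z)*1000)
H,S,V=[hsv[...,i].astype(int) for i in range(3)]
blob("blue",(H>100)&(H<130)&(S>120)&(V>60),(348,211),.088)
blob("red",((H<10)|(H>170))&(S>150)&(V>80),(436,266),.072)
blob("vial",(S<60)&(V>130),(335,248),.066)
blob("black",(V>25)&(V<120),(384,266),.078)
blob("turq1",(H>80)&(H<98)&(S>120),(310,223),.078)
blob("turq2",(H>80)&(H<98)&(S>120),(443,235),.078)
# rail
m=((S<60)&(V>140)).astype(np.uint8); m=cv2.morphologyEx(m,cv2.MORPH_CLOSE,np.ones((7,7)))
n,l,s,ce=cv2.connectedComponentsWithStats(m); i=l[225,190]; print("rail",s[i],ce[i])
cn=cv2.findContours((l==i).astype(np.uint8),0,2)[0][0]; b=cv2.boxPoints(cv2.minAreaRect(cn))
for q in b: print(q,onz(c,*q,.006).round(4))
E
```

```text
blue [340 198  22  22 382] [350.1 208.9] [ 0.5214 -0.1055  0.088 ] w mm [58.08988764 58.08988764]
red [429 257  19  19 279] [438.  265.7] [ 0.369  -0.3393  0.072 ] w mm [50.82541054 50.82541054]
vial [330 243  10  10  82] [334.6 247.4] [ 0.4192 -0.0639  0.066 ] w mm [26.87986171 26.87986171]
turq1 [300 213  19  21 295] [309.2 222.8] [0.4853 0.0047 0.078 ] w mm [50.57908384 55.90319793]
turq2 [430 224  26  21 396] [442.7 234.2] [ 0.4531 -0.3539  0.078 ] w mm [69.21348315 55.90319793]
rail [ 149  198  138   74 4412] [217.12737987 233.78989121]
[147.52286 227.28375] [0.4829 0.4667 0.006 ]
[158.29861 196.03403] [0.574  0.4391 0.006 ]
[287.24228 240.49738] [0.4436 0.0655 0.006 ]
[276.46652 271.7471 ] [0.3552 0.0961 0.006 ]
```

View pics/topc.png

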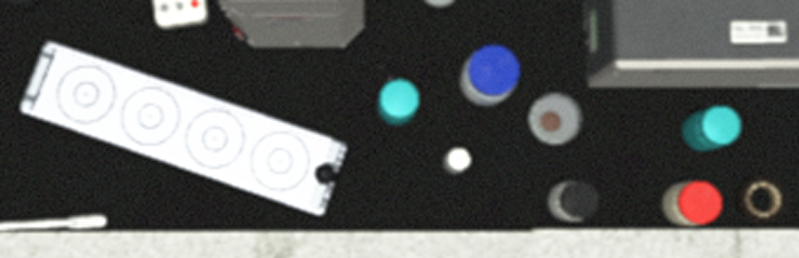

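Run:
```python
from h import *
c=camera_info("top"); d=np.load("pics/top0.npy")
for n,(a,b) in {"m1":(86,94),"m2":(150,116),"m3":(214,139),"m4":(280,160)}.items():
    print(n,onz(c,140+(a+.5)/2.35-.5,180+(b+.5)/2.35-.5,.006).round(4))
for n,a,b,z in [("knob",325,174,.077),("slimlid",577,201,.078),("dish",555,119,.007),("timer",180,8,.019)]:
    print(n,onz(c,140+(a+.5)/2.35-.5,180+(b+.5)/2.35-.5,z).round(4))
K=c["K"];T=c["world_from_camera"]
v,u=np.mgrid[:420,:560]
P=np.stack([(u-K[0,2])/K[0,0]*d,(v-K[1,2])/K[1,1]*d,d],-1)@T[:3,:3].T+T[:3,3]
for n,a,b in [("blue",350,209),("red",438,266),("vial",335,247),("black",386,266),("beaker",328,171),("t1",310,222)]:
    print(n,P[b,a].round(3))
ok=(d>0)&(P[...,2]>.1)&(P[...,0]>.2)&(P[...,0]<.75)&(P[...,1]>-.55)&(P[...,1]<.55)
for lo in np.arange(-.55,.55,.05):
    q=P[ok&(P[...,1]>lo)&(P[...,1]<=lo+.05)]
    if len(q): print(round(lo,2),"min x of tall",q[:,0].min().round(3),"maxz",q[:,2].max().round(2),len(q))
from scipy.spatial.transform import Rotation as R
q=bot.state()["ee_rot"]; print(R.from_quat(q[[1,2,3,0]]).as_matrix().round(3))
```

```text
m1 [0.5045 0.3845 0.006 ]
m2 [0.4772 0.3054 0.006 ]
m3 [0.4488 0.2268 0.006 ]
m4 [0.423  0.1463 0.006 ]
knob [0.4019 0.0892 0.077 ]
slimlid [ 0.3703 -0.1971  0.078 ]
dish [ 0.4716 -0.1873  0.007 ]
timer [0.6086 0.2692 0.019 ]
blue [ 0.521 -0.105  0.088]
red [ 0.368 -0.339  0.073]
vial [ 0.42  -0.065  0.065]
black [ 0.368 -0.199  0.077]
beaker [ 0.648 -0.054 -0.004]
t1 [0.487 0.003 0.079]
-0.55 min x of tall 0.243 maxz 0.29 1324
-0.5 min x of tall 0.2 maxz 0.43 2116
-0.45 min x of tall 0.2 maxz 0.44 3186
-0.4 min x of tall 0.51 maxz 0.33 2496
-0.35 min x of tall 0.201 maxz 0.68 2790
-0.3 min x of tall 0.2 maxz 0.68 3473
-0.25 min x of tall 0.2 maxz 0.67 2074
-0.2 min x of tall 0.645 maxz 0.37 1173
-0.15 min x of tall 0.65 maxz 0.38 1120
-0.1 min x of tall 0.659 maxz 0.34 453
-0.05 min x of tall 0.2 maxz 0.65 559
0.0 min x of tall 0.2 maxz 0.66 1593
0.05 min x of tall 0.561 maxz 0.45 2649
0.1 min x of tall 0.56 maxz 0.44 2649
0.15 min x of tall 0.561 maxz 0.44 2429
0.2 min x of tall 0.585 maxz 0.4 1169
0.25 min x of tall 0.687 maxz 0.47 783
[[-0.001  0.909  0.416]
 [ 0.002  0.416 -0.909]
 [-1.     0.    -0.002]]
```

Possible mix-ups in top0, by pixel:
- **jar_slim:** black lid with cream body at (386,266). Rejected: turquoise look-alikes at (309,223) and (443,234).
- **jar_large:** blue lid at (350,209). Rejected: blue rack at (195,150).
- **jar_squat:** red lid at (438,266). Rejected: red spray head at (550,245).
- **vial:** white cap at (335,247). Rejected: white timer at (216,178) and beaker at (328,171).
- **dish:** (376,230). The tape ring is at (464,265).

The tall end has the knob at (278,254), which is the −y end of the rail. The crop topc confirms these choices. I'll take jar_large first, with the jaws across the rail (−18.9°) throughout.

Emit:
move_arm([
  [3.2,3.9,0,0,0,0.116],
  [3.2,3.9,0,0,0,0.116],
  [3.2,3.9,0,0,0,0.116],
  [3.2,3.9,0,0,0,0.116],
  [3.2,3.9,0,0,0,0.116],
  [3.2,3.9,0,0,0,0.116],
  [3.2,3.9,0,0,0,0.116],
  [3.2,3.9,0,0,0,0],
], grip=8.54)

```text
clock: 0.82
position: [0.4281, -0.2161, 0.226]
ee_rot: [0.697, 0.108, 0.701, -0.109]
wrist_force: [0.6, -1.3, -0.2]
width: 0.0859
```

```bash
cat > go.py <<'E'
import sys
from h import *
from scipy.spatial.transform import Rotation as R
def tgt(yaw):
    z=np.array([np.cos(yaw),np.sin(yaw),0]);x=np.array([0,0,-1.]);y=np.cross(z,x)
    return R.from_matrix(np.stack([x,y,z],1))
t=np.array([float(a) for a in sys.argv[1:4]]); yaw=np.radians(float(sys.argv[4]) if len(sys.argv)>4 else -18.9)
s=bot.state(); q=s["ee_rot"]; r=R.from_quat(q[[1,2,3,0]])
print("d cm",((t-s["position"])*100).round(2),"rot",(tgt(yaw)*r.inv()).as_rotvec().round(3),"q6",s["qpos"][5].round(2),"clk",s["clock"],"w",s["width"])
E
python3 go.py .5214 -.1055 .23
python3 - <<'E'
from h import *
c=camera_info("wrist");p,d=snapshot("wrist");cv2.imwrite("pics/w1.png",p[:,:,::-1]);np.save("pics/w1.npy",d);np.save("pics/w1T.npy",c["world_from_camera"])
E
```

```text
d cm [ 9.33 11.06  0.4 ] rot [-0.    -0.006 -0.022] q6 1.27 clk 0.8167 w 0.08588222628969928
```

View pics/w1.png

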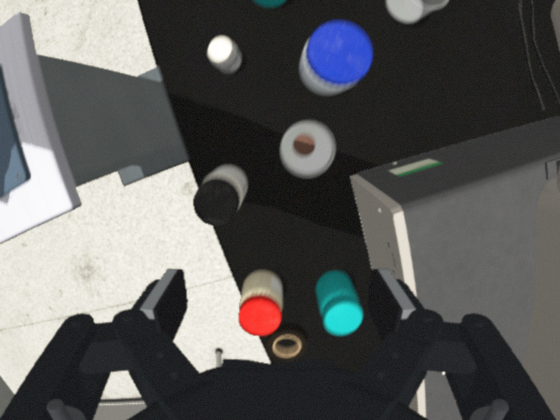

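```bash
python3 - <<'E'
from h import *
im=cv2.imread("pics/w1.png");h=cv2.cvtColor(im,cv2.COLOR_BGR2HSV).astype(int);H,S,V=h[...,0],h[...,1],h[...,2]
c=camera_info("wrist");c["world_from_camera"]=np.load("pics/w1T.npy")
def b(n,m,near,z):
    k,l,s,ce=cv2.connectedComponentsWithStats(m.astype(np.uint8))
    for i in range(1,k):
        if s[i,4]>150 and np.hypot(*(ce[i]-near))<25: print(n,s[i],ce[i].round(1),onz(c,*ce[i],z,True).round(4))
b("blue",(H>100)&(H<130)&(S>120)&(V>60),(339,50),.088)
b("red",((H<10)|(H>170))&(S>150)&(V>80),(260,315),.072)
b("vial",(S<40)&(V>185),(220,49),.066)
for z,p in [(.078,(215,203)),(.007,(306,150)),(0.078,(340,310))]: print(onz(c,*p,z,True).round(4))
E
python3 go.py .5214 -.1055 .23
```

```text
blue [ 307   19   67   66 3479] [340.1  51.4] [ 0.5202 -0.1025  0.088 ]
red [ 239  296   43   41 1371] [259.9 315.7] [ 0.3702 -0.3341  0.072 ]
vial [208  37  24  26 484] [219.5  49. ] [ 0.42   -0.0632  0.066 ]
[ 0.3715 -0.2     0.078 ]
[ 0.4701 -0.1864  0.007 ]
[ 0.4556 -0.3501  0.078 ]
d cm [ 8.9  10.4   0.41] rot [-0.007 -0.002 -0.027] q6 1.28 clk 0.8667 w 0.0856325717508979
```

Emit:
move_arm([
  [3.0,3.5,0.2,0,0,-0.01],
  [3.0,3.5,0.2,0,0,-0.01],
  [2.5,2.9,0,0,0,-0.01],
  [1,1.2,0,0,0,0],
  [0,0,0,0,0,0],
])

```text
clock: 1.28
position: [0.5198, -0.1042, 0.2272]
ee_rot: [0.696, 0.118, 0.699, -0.113]
wrist_force: [-0.1, -1.0, -0.0]
width: 0.0853
```

```bash
python3 go.py .521 -.1045 .23
```

```text
d cm [ 0.12 -0.03  0.28] rot [-0.008 -0.004 -0.001] q6 1.57 clk 1.2833 w 0.08532099853368764
```

Emit:
move_arm([
  [0.1,0,-3,-0.008,-0.004,0],
  [0,0,-3,0,0,0],
  [0,0,-3,0,0,0],
  [0,0,-3,0,0,0],
  [0,0,-2,0,0,0],
  [0,0,0,0,0,0],
])

```text
clock: 1.78
position: [0.5188, -0.1069, 0.0832]
ee_rot: [0.699, 0.114, 0.697, -0.117]
wrist_force: [0.6, 0.2, -1.5]
width: 0.0854
```

```bash
python3 go.py .521 -.1045 .024
```

```text
d cm [ 0.22  0.24 -5.92] rot [ 0.005  0.002 -0.002] q6 1.57 clk 1.7833 w 0.08537447527021541
```

Emit:
move_arm([
  [0.2,0.2,-2.5,0,0,0],
  [0,0,-2,0,0,0],
  [0,0,-1.2,0,0,0],
  [0,0,-0.3,0,0,0],
  [0,0,0,0,0,0],
])

```text
clock: 2.2
position: [0.5192, -0.1092, 0.024]
ee_rot: [0.698, 0.115, 0.696, -0.12]
wrist_force: [-0.4, 0.5, -0.0]
width: 0.0851
```

```bash
python3 go.py .521 -.1045 .024
```

```text
d cm [0.18 0.47 0.  ] rot [0.007 0.002 0.003] q6 1.57 clk 2.2 w 0.08505949018815602
```

Emit:
move_arm([
  [0.2,0.5,0,0,0,0],
  [0,0,0,0.005,0,0],
  [0,0,0,0,0,0],
])

```text
clock: 2.45
position: [0.5236, -0.1052, 0.028]
ee_rot: [0.7, 0.117, 0.695, -0.118]
wrist_force: [0.1, -0.6, 0.8]
width: 0.0851
```

Emit:
move_arm([
  [0,0,0,0,0,0],
  [0,0,0,0,0,0],
  [0,0,0,0,0,0],
  [0,0,0,0,0,0],
  [0,0,0,0,0,0],
  [0,0,0,0,0,0],
], grip=5, squeeze=40)

```text
clock: 2.95
position: [0.5258, -0.1055, 0.0315]
ee_rot: [0.702, 0.116, 0.693, -0.118]
wrist_force: [0.8, 0.7, -2.0]
width: 0.0583
```

```bash
python3 go.py .521 -.1045 .024
```

```text
d cm [-0.48  0.1  -0.75] rot [0.005 0.012 0.003] q6 1.58 clk 2.95 w 0.05831456339651055
```

Run:
```python
from h import *
p,d=snapshot("wrist");cv2.imwrite("pics/w2.png",p[:,:,::-1])
p,d=snapshot("scene");cv2.imwrite("pics/s2.png",cv2.resize(p[120:280,220:440,::-1],None,fx=3,fy=3))
s=bot.state();print(s["width"],s["position"],s["wrist_force"])
```

```text
0.058417683858793375 [ 0.52560436 -0.10540011  0.03129658] [ 0.01303127 -0.55129918 -3.20234678]
```

View pics/w2.png

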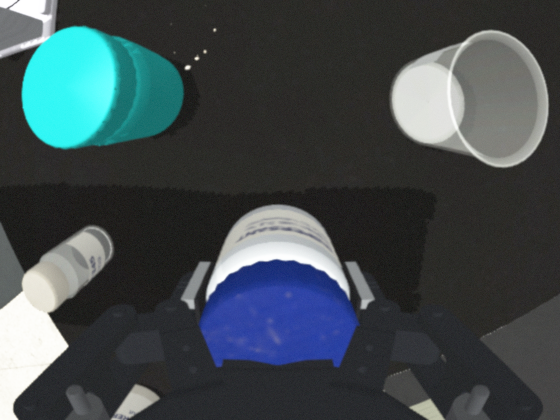

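View pics/s2.png

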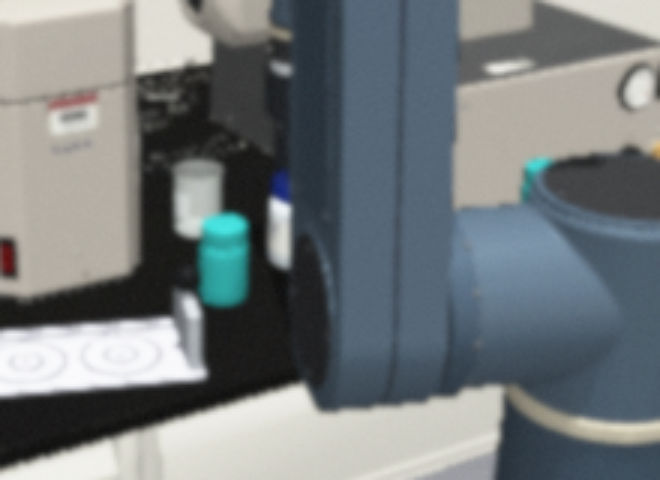

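Emit:
move_arm([
  [0,0,1.5,0,0,0],
  [0,0,1.5,0,0,0],
  [0,0,1,0,0,0],
  [0,0,0,0,0,0],
])

```text
clock: 3.38
position: [0.5228, -0.1045, 0.0692]
ee_rot: [0.699, 0.117, 0.696, -0.118]
wrist_force: [0.0, -0.4, -1.0]
width: 0.058
```

```bash
python3 - <<'E'
from h import *
p,d=snapshot("wrist");cv2.imwrite("pics/w3.png",p[:,:,::-1])
s=bot.state();print(s["width"],s["position"],s["wrist_force"])
E
python3 go.py .4226 .1466 .23
```

```text
0.058579621533842684 [ 0.52236116 -0.10440843  0.06824039] [ 0.49576924 -0.61439243 -0.6322352 ]
d cm [-9.98 25.1  16.18] rot [0.002 0.004 0.004] q6 1.58 clk 3.4333 w 0.058579621533842684
```

View pics/w3.png

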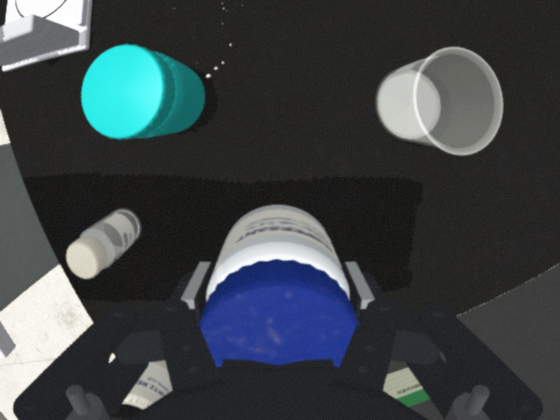

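Emit:
move_arm([
  [0,0,3.5,0,0,0],
  [0,0,4,0,0,0],
  [0,0,4,0,0,0],
  [-1,2.5,1,0,0,0],
  [-1.2,3,0,0,0,0],
  [-1.2,3,0,0,0,0],
  [-1.2,3,0,0,0,0],
  [-1.2,3,0,0,0,0],
])

```text
clock: 4.1
position: [0.4579, 0.0414, 0.1875]
ee_rot: [0.693, 0.122, 0.7, -0.122]
wrist_force: [1.5, 0.5, -1.9]
width: 0.0584
```

```bash
python3 go.py .4226 .1466 .17
```

```text
d cm [-3.53 10.52 -1.75] rot [-0.001 -0.009  0.016] q6 1.86 clk 4.1 w 0.05840038900148984
```

Emit:
move_arm([
  [-1.1,3.2,0,0,-0.005,0.01],
  [-1.1,3.2,-0.3,0,0,0.01],
  [-0.9,2.6,-0.3,0,0,0],
  [-0.3,1,-0.5,0,0,0],
  [0,0,-0.5,0,0,0],
  [0,0,0,0,0,0],
])

```text
clock: 4.6
position: [0.4174, 0.1509, 0.1668]
ee_rot: [0.695, 0.112, 0.701, -0.111]
wrist_force: [0.0, -1.3, -2.0]
width: 0.0588
```

```bash
python3 go.py .4226 .1466 .14
```

```text
d cm [ 0.52 -0.43 -2.68] rot [-0.004 -0.008 -0.013] q6 2.08 clk 4.6 w 0.05877267748987061
```

Run:
```python
from h import *
c=camera_info("wrist");np.save("pics/w4T.npy",c["world_from_camera"]);p,d=snapshot("wrist");cv2.imwrite("pics/w4.png",p[:,:,::-1])
```

```text
(no output)
```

View pics/w4.png

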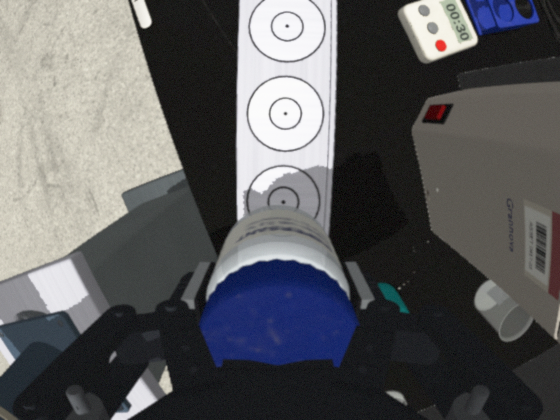

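The wrist picture shows three free marks with centre dots at (287,26), (285,113) and (283,202). The held jar is in line with them.

```bash
python3 - <<'E'
from h import *
c=camera_info("wrist");c["world_from_camera"]=np.load("pics/w4T.npy")
g=cv2.cvtColor(cv2.imread("pics/w4.png"),cv2.COLOR_BGR2GRAY)
P=[]
for u,v in [(287,26),(285,113),(283,202)]:
    w=255.-g[v-5:v+6,u-5:u+6];w-=w.min();w[w<w.max()*.5]=0;yy,xx=np.mgrid[v-5:v+6,u-5:u+6]
    a,b=(w*xx).sum()/w.sum(),(w*yy).sum()/w.sum();q=onz(c,a,b,.006,True);P.append(q);print(a,b,q.round(4))
print(np.linalg.norm(P[0]-P[1]),np.linalg.norm(P[1]-P[2]),(2*P[2]-P[1]).round(4), np.degrees(np.arctan2(*(P[0]-P[2])[[1,0]])))
E
python3 go.py .4226 .1466 .14
```

```text
286.9076433121019 25.678343949044585 [0.4764 0.3057 0.006 ]
285.00758396533047 113.25568797399784 [0.4484 0.2259 0.006 ]
282.97836538461536 201.77283653846155 [0.4206 0.1462 0.006 ]
0.08459880153112367 0.08438312658582883 [0.3928 0.0665 0.006 ] 70.726555941089
d cm [ 0.51 -0.4  -2.71] rot [-0.004 -0.008 -0.012] q6 2.08 clk 4.65 w 0.05872720901941844
```

Emit:
move_arm([
  [0.5,-0.45,-1.5,-0.004,-0.008,-0.012],
  [0,0,-2,0,0,0],
  [0,0,-2,0,0,0],
  [0,0,-2,0,0,0],
  [0,0,-1,0,0,0],
  [0,0,0,0,0,0],
])

```text
clock: 5.15
position: [0.4269, 0.1397, 0.0802]
ee_rot: [0.699, 0.119, 0.695, -0.12]
wrist_force: [-0.5, -0.9, -2.4]
width: 0.0587
```

```bash
python3 go.py .4220 .1465 .038
```

```text
d cm [-0.49  0.68 -4.22] rot [0.002 0.006 0.011] q6 2.08 clk 5.15 w 0.058712052406751015
```

Emit:
move_arm([
  [-0.4,0.6,-1.2,0,0.003,0.01],
  [0,0,-1,0,0,0],
  [0,0,-0.7,0,0,0],
  [0,0,0,0,0,0],
])

```text
clock: 5.48
position: [0.4246, 0.1449, 0.0507]
ee_rot: [0.699, 0.117, 0.695, -0.118]
wrist_force: [-0.7, -0.3, -3.3]
width: 0.0586
```

```bash
python3 go.py .4220 .1465 .038
```

```text
d cm [-0.26  0.16 -1.27] rot [0.002 0.006 0.003] q6 2.08 clk 5.4833 w 0.05858027634194845
```

Emit:
move_arm([
  [-0.2,0.2,-0.8,0,0.004,0],
  [0,0,-0.3,0,0,0],
  [0,0,0,0,0,0],
  [0,0,0,0,0,0],
])

```text
clock: 5.82
position: [0.4234, 0.1476, 0.0396]
ee_rot: [0.699, 0.116, 0.696, -0.117]
wrist_force: [-0.1, -0.9, -2.2]
width: 0.0589
```

```bash
python3 go.py .4220 .1465 .038
```

```text
d cm [-0.14 -0.11 -0.16] rot [0.002 0.003 0.002] q6 2.09 clk 5.8167 w 0.058937985194884634
```

Emit:
move_arm([
  [-0.1,-0.1,-0.2,0,0.003,0],
  [0,0,-0.1,0,0,0],
  [0,0,0,0,0,0],
])

```text
clock: 6.07
position: [0.4232, 0.1468, 0.0375]
ee_rot: [0.698, 0.116, 0.696, -0.117]
wrist_force: [-0.1, 0.5, -2.6]
width: 0.0584
```

```bash
python3 go.py .4220 .1465 .038; python3 -c "
from h import *
print(bot.state()['wrist_force'])"
```

```text
d cm [-0.12 -0.03  0.05] rot [0.002 0.002 0.002] q6 2.09 clk 6.0667 w 0.05838295732128064
[-0.08408016  0.46654162 -2.55196907]
```

Emit:
move_arm([
  [-0.1,0,-0.15,0,0,0],
  [0,0,-0.1,0,0,0],
  [0,0,-0.1,0,0,0],
])

```text
clock: 6.32
position: [0.4234, 0.1469, 0.0372]
ee_rot: [0.699, 0.117, 0.695, -0.117]
wrist_force: [-3.5, -1.5, 4.7]
width: 0.0582
```

Contact with the plate. Now I'll release it.

Emit:
move_arm([
  [0,0,0,0,0,0],
  [0,0,0,0,0,0],
  [0,0,0,0,0,0],
  [0,0,0,0,0,0],
  [0,0,0,0,0,0],
], grip=8.54)

```text
clock: 6.73
position: [0.4253, 0.1472, 0.0377]
ee_rot: [0.701, 0.117, 0.694, -0.116]
wrist_force: [-0.2, 0.6, 0.6]
width: 0.085
```

```bash
python3 go.py .4220 .1465 .038; python3 -c "
from h import *
print(bot.state()['wrist_force'])"
```

```text
d cm [-0.33 -0.07  0.03] rot [0.    0.01  0.002] q6 2.09 clk 6.7333 w 0.08504164055627358
[-0.2325169   0.56456472  0.63699415]
```

Emit:
move_arm([
  [-0.2,0,1.5,0,0.008,0],
  [0,0,3,0,0,0],
  [0,0,4,0,0,0],
  [0,0,4,0,0,0],
  [0,0,4,0,0,0],
  [0,-2,2,0,0,0],
  [-0.7,-4,0,0,0,0],
  [-0.7,-4,0,0,0,0],
])

```text
clock: 7.4
position: [0.4043, 0.0484, 0.2268]
ee_rot: [0.697, 0.112, 0.7, -0.113]
wrist_force: [1.2, -0.3, -0.5]
width: 0.0853
```

```bash
python3 -c "
from h import *
p,d=snapshot('top');cv2.imwrite('pics/t5.png',cv2.resize(p[180:290,140:480,::-1],None,fx=2.35,fy=2.35,interpolation=2))"; python3 go.py .371 -.199 .2
```

```text
d cm [ -3.26 -24.01  -2.73] rot [ 0.008 -0.005 -0.002] q6 1.84 clk 7.45 w 0.08553000161214724
```

View pics/t5.png

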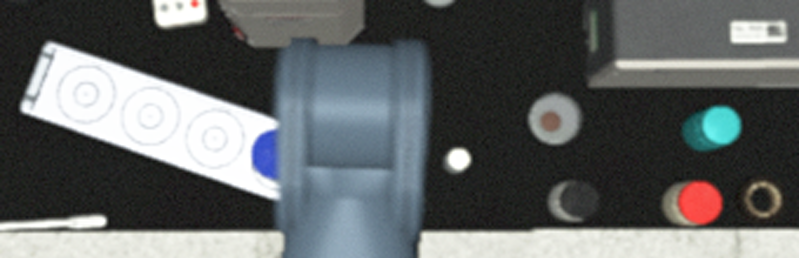

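Blue lid stands on its mark at crop (268,153), partly hidden by the arm. On to jar_slim, with the gripper set to 6.4.

Emit:
move_arm([
  [-0.5,-4,0,0,0,0],
  [-0.5,-4,0,0,0,0],
  [-0.5,-4,0,0,0,0],
  [-0.5,-4,0,0,0,0],
  [-0.5,-3.5,0,0,0,0],
  [-0.4,-3,0,0,0,0],
  [-0.3,-2,0,0,0,0],
  [0,-0.5,0,0,0,0],
], grip=6.4)

```text
clock: 8.12
position: [0.3702, -0.2142, 0.2275]
ee_rot: [0.699, 0.113, 0.696, -0.119]
wrist_force: [-0.0, 0.8, -0.4]
width: 0.0641
```

```bash
python3 go.py .371 -.199 .12
```

```text
d cm [  0.08   1.52 -10.75] rot [ 0.009  0.003 -0.001] q6 1.22 clk 8.1167 w 0.06412171635010382
```

Emit:
move_arm([
  [0,1.5,-2,0.005,0.002,0],
  [0,0.2,-3,0,0,0],
  [0,0,-3,0,0,0],
  [0,0,-2,0,0,0],
  [0,0,-0.5,0,0,0],
  [0,0,0,0,0,0],
])

```text
clock: 8.62
position: [0.3713, -0.1965, 0.1194]
ee_rot: [0.699, 0.117, 0.695, -0.119]
wrist_force: [0.4, 0.3, 0.1]
width: 0.064
```

```bash
python3 go.py .371 -.199 .022;python3 - <<'E'
from h import *
c=camera_info("wrist");p,d=snapshot("wrist");cv2.imwrite("pics/w6.png",p[:,:,::-1])
E
```

```text
d cm [-0.03 -0.25 -9.74] rot [0.004 0.005 0.005] q6 1.26 clk 8.6167 w 0.06399395468996337
```

View pics/w6.png

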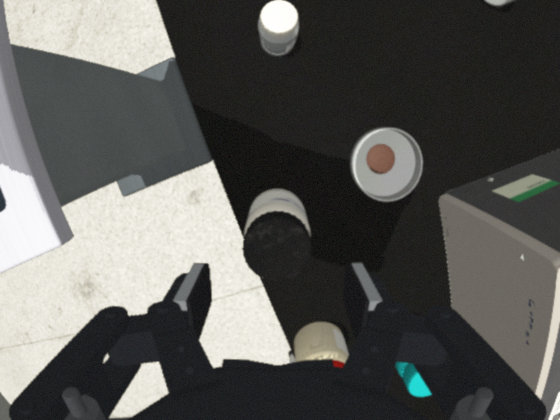

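The black-lidded jar at (278,243) is centred between the pads at x≈205 and 355. Descending.

Emit:
move_arm([
  [0,-0.2,-2.5,0.003,0.003,0.003],
  [0,0,-3,0,0,0],
  [0,0,-2.5,0,0,0],
  [0,0,-1,0,0,0],
  [0,0,0,0,0,0],
])

```text
clock: 9.08
position: [0.3787, -0.2018, 0.0376]
ee_rot: [0.704, 0.113, 0.691, -0.119]
wrist_force: [-0.5, 0.8, -0.3]
width: 0.0641
```

```bash
python3 go.py .371 -.199 .022
```

```text
d cm [-0.77  0.28 -1.56] rot [ 0.012  0.017 -0.001] q6 1.25 clk 9.0833 w 0.06409499944600783
```

Emit:
move_arm([
  [-0.75,0.3,0,0.01,0.015,0],
  [0,0,-0.8,0,0,0],
  [0,0,-0.6,0,0,0],
  [0,0,0,0,0,0],
])

```text
clock: 9.42
position: [0.3744, -0.2011, 0.029]
ee_rot: [0.701, 0.114, 0.694, -0.117]
wrist_force: [-0.5, 0.6, -0.3]
width: 0.0641
```

```bash
python3 go.py .371 -.199 .022
```

```text
d cm [-0.34  0.21 -0.7 ] rot [ 0.006  0.008 -0.001] q6 1.25 clk 9.4167 w 0.06414316169825472
```

Emit:
move_arm([
  [-0.35,0.2,-0.6,0.005,0.008,0],
  [0,0,-0.2,0,0,0],
  [0,0,0,0,0,0],
  [0,0,0,0,0,0],
])

```text
clock: 9.75
position: [0.372, -0.2, 0.0222]
ee_rot: [0.699, 0.115, 0.697, -0.117]
wrist_force: [-0.8, -0.5, -0.2]
width: 0.0641
```

Emit:
move_arm([
  [0,0,0,0,0,0],
  [0,0,0,0,0,0],
  [0,0,0,0,0,0],
  [0,0,0,0,0,0],
], grip=3.5)

```text
clock: 10.08
position: [0.3722, -0.2002, 0.0227]
ee_rot: [0.699, 0.115, 0.696, -0.117]
wrist_force: [1.4, -0.4, -1.5]
width: 0.0434
```

```bash
python3 go.py .371 -.199 .022
```

```text
d cm [-0.12  0.12 -0.07] rot [ 0.003  0.003 -0.001] q6 1.25 clk 10.0833 w 0.04336251094846921
```

Emit:
move_arm([
  [0,0,2,0,0,0],
  [0,0,3.5,0,0,0],
  [0,0,4,0,0,0],
  [0,0,4,0,0,0],
  [0,0,4,0,0,0],
  [0,1.5,2.5,0,0,0],
  [0.5,3,1,0,0,0],
  [0.7,3.5,0,0,0,0],
])

```text
clock: 10.75
position: [0.3768, -0.1172, 0.2351]
ee_rot: [0.694, 0.12, 0.7, -0.119]
wrist_force: [0.8, 0.0, -1.0]
width: 0.0431
```

```bash
python3 go.py .449 .226 .2
```

```text
d cm [ 7.22 34.32 -3.51] rot [-0.004 -0.008  0.01 ] q6 1.44 clk 10.75 w 0.043086172324944785
```

Emit:
move_arm([
  [0.8,3.8,0,0,0,0],
  [0.8,3.8,0,0,0,0],
  [0.8,3.8,0,0,0,0],
  [0.8,3.8,0,0,0,0],
  [0.8,3.8,0,0,0,0],
  [0.8,3.8,0,0,0,0],
  [0.8,3.8,0,0,0,0],
  [0.8,3.8,0,0,0,0],
])

```text
clock: 11.42
position: [0.4417, 0.1995, 0.2373]
ee_rot: [0.697, 0.122, 0.697, -0.122]
wrist_force: [2.2, -0.7, -1.4]
width: 0.0433
```

```bash
python3 go.py .449 .226 .2
```

```text
d cm [ 0.73  2.65 -3.73] rot [-0.001  0.     0.017] q6 2.2 clk 11.4167 w 0.04331195560608569
```

Emit:
move_arm([
  [0.4,1.2,-1,0,0,0.016],
  [0.1,0.3,-1.5,0,0,0],
  [0,0,-2,0,0,0],
  [0,0,-1,0,0,0],
  [0,0,0,0,0,0],
])

```text
clock: 11.83
position: [0.4463, 0.2257, 0.1781]
ee_rot: [0.698, 0.112, 0.699, -0.109]
wrist_force: [-0.2, -0.2, -1.4]
width: 0.0432
```

```bash
python3 go.py .449 .226 .14;python3 - <<'E'
from h import *
c=camera_info("wrist");p,d=snapshot("wrist");cv2.imwrite("pics/w7.png",p[:,:,::-1])
E
```

```text
d cm [ 0.27  0.03 -3.81] rot [-0.005 -0.001 -0.015] q6 2.22 clk 11.8333 w 0.043195101569942926
```

View pics/w7.png

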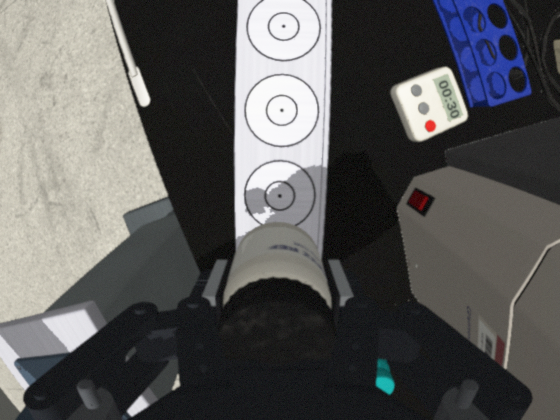

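The jar is held centrally. Its mark's dot is at (280,196), with two more free marks beyond it.

Emit:
move_arm([
  [0.3,0.1,-2,-0.004,0,-0.014],
  [0,0,-3,0,0,0],
  [0,0,-3,0,0,0],
  [0,0,-2,0,0,0],
  [0,0,-1,0,0,0],
  [0,0,0,0,0,0],
])

```text
clock: 12.38
position: [0.454, 0.2248, 0.0734]
ee_rot: [0.701, 0.12, 0.693, -0.116]
wrist_force: [-1.1, -0.4, -1.3]
width: 0.0434
```

```bash
python3 go.py .449 .226 .0295
```

```text
d cm [-0.5   0.12 -4.39] rot [-0.004  0.012  0.006] q6 2.23 clk 12.3833 w 0.04339101526064104
```

Emit:
move_arm([
  [-0.5,0.1,-1.4,-0.003,0.012,0.005],
  [-0.2,0,-1.2,0,0,0],
  [0,0,-0.9,0,0,0],
  [0,0,-0.3,0,0,0],
  [0,0,0,0,0,0],
])

```text
clock: 12.8
position: [0.4501, 0.2263, 0.0374]
ee_rot: [0.7, 0.119, 0.695, -0.115]
wrist_force: [-0.5, -0.1, -1.1]
width: 0.0434
```

```bash
python3 go.py .449 .226 .0295
```

```text
d cm [-0.11 -0.03 -0.79] rot [-0.004  0.007  0.002] q6 2.23 clk 12.8 w 0.04344643756521031
```

Emit:
move_arm([
  [-0.1,0,-0.6,-0.003,0.006,0.002],
  [0,0,-0.3,0,0,0],
  [0,0,-0.1,0,0,0],
  [0,0,-0.1,0,0,0],
])

```text
clock: 13.13
position: [0.4504, 0.2269, 0.0285]
ee_rot: [0.699, 0.117, 0.697, -0.115]
wrist_force: [-3.0, -1.8, 7.5]
width: 0.0436
```

```bash
python3 go.py .449 .226 .0295
```

```text
d cm [-0.14 -0.09  0.1 ] rot [-0.001  0.003 -0.   ] q6 2.23 clk 13.1333 w 0.04361627582644346
```

Emit:
move_arm([
  [0,0,0,0,0,0],
  [0,0,0,0,0,0],
  [0,0,0,0,0,0],
  [0,0,0,0,0,0],
], grip=6.6)

```text
clock: 13.47
position: [0.4526, 0.2277, 0.0304]
ee_rot: [0.7, 0.117, 0.695, -0.114]
wrist_force: [0.0, -0.4, 0.2]
width: 0.0663
```

Emit:
move_arm([
  [0,0,1.5,0,0,0],
  [0,0,3,0,0,0],
  [0,0,4,0,0,0],
  [0,0,4,0,0,0],
  [0,0,4,0,0,0],
  [0,-2,2,0,0,0],
  [-0.5,-4,0,0,0,0],
  [-0.5,-4,0,0,0,0],
])

```text
clock: 14.13
position: [0.4388, 0.1288, 0.221]
ee_rot: [0.7, 0.113, 0.696, -0.111]
wrist_force: [1.7, -0.3, 0.1]
width: 0.0657
```

```bash
python3 go.py .3695 -.338 .2
```

```text
d cm [ -6.93 -46.68  -2.1 ] rot [-0.003  0.006 -0.012] q6 2.03 clk 14.1333 w 0.0656515765555135
```

Emit:
move_arm([
  [-0.6,-4.1,0,0,0,0],
  [-0.6,-4.1,0,0,0,0],
  [-0.6,-4.1,0,0,0,0],
  [-0.6,-4.1,0,0,0,0],
  [-0.6,-4.1,0,0,0,0],
  [-0.6,-4.1,0,0,0,0],
  [-0.6,-4.1,0,0,0,0],
  [-0.6,-4.1,0,0,0,0],
])

```text
clock: 14.8
position: [0.3909, -0.2029, 0.2266]
ee_rot: [0.707, 0.111, 0.69, -0.109]
wrist_force: [1.2, -0.1, 0.2]
width: 0.066
```

```bash
python3 go.py .3695 -.338 .2;python3 -c "
from h import *
p,d=snapshot('top');cv2.imwrite('pics/t8.png',cv2.resize(p[180:290,140:480,::-1],None,fx=2.35,fy=2.35,interpolation=2))"
```

```text
d cm [ -2.14 -13.51  -2.66] rot [ 0.001  0.025 -0.018] q6 1.24 clk 14.8 w 0.0660244531109492
```

View pics/t8.png

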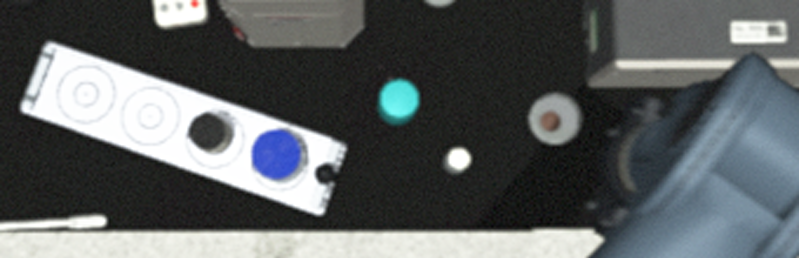

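Both jars stand on their marks: blue lid at crop (278,155), black at (210,132). On to jar_squat.

Emit:
move_arm([
  [-0.6,-3.3,0,0,0.02,-0.015],
  [-0.5,-3,0,0,0,0],
  [-0.4,-2.5,-0.5,0,0,0],
  [-0.2,-1.3,-1,0,0,0],
  [0,0,-1,0,0,0],
  [0,0,0,0,0,0],
], grip=6.8)

```text
clock: 15.35
position: [0.3703, -0.3197, 0.2006]
ee_rot: [0.699, 0.118, 0.694, -0.126]
wrist_force: [-0.4, 1.5, -1.0]
width: 0.0679
```

```bash
python3 go.py .3695 -.338 .12
```

```text
d cm [-0.08 -1.83 -8.06] rot [0.011 0.005 0.017] q6 1.07 clk 15.35 w 0.06792505099714723
```

Emit:
move_arm([
  [0,-1.8,-1.5,0.01,0.004,0.015],
  [0,0,-3,0,0,0],
  [0,0,-2.5,0,0,0],
  [0,0,-0.5,0,0,0],
  [0,0,0,0,0,0],
])

```text
clock: 15.77
position: [0.3727, -0.3343, 0.1258]
ee_rot: [0.699, 0.114, 0.696, -0.115]
wrist_force: [0.8, -0.8, -0.8]
width: 0.0683
```

```bash
python3 go.py .3695 -.338 .12;python3 - <<'E'
from h import *
c=camera_info("wrist");p,d=snapshot("wrist");cv2.imwrite("pics/w9.png",p[:,:,::-1])
im=p[:,:,::-1].copy();h=cv2.cvtColor(im,cv2.COLOR_BGR2HSV).astype(int);H,S,V=h[...,0],h[...,1],h[...,2]
k,l,s,ce=cv2.connectedComponentsWithStats((((H<10)|(H>170))&(S>150)&(V>80)).astype(np.uint8))
for i in range(1,k):
    if s[i,4]>300: print(s[i],ce[i],onz(c,*ce[i],.072,True))
E
```

```text
d cm [-0.32 -0.37 -0.58] rot [ 0.002  0.005 -0.003] q6 1.03 clk 15.7667 w 0.06826027185064101
[ 236  207   71   72 3916] [270.74463739 242.69305414] [ 0.36817523 -0.33683408  0.072     ]
```

View pics/w9.png

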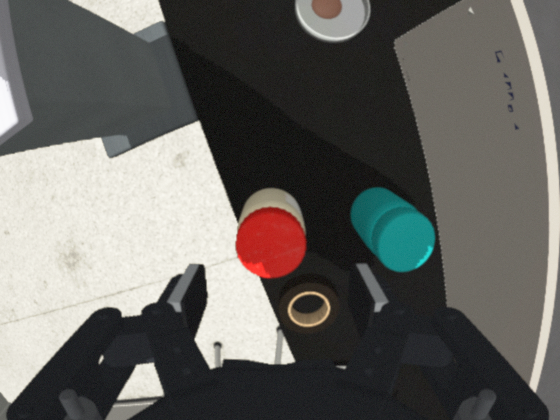

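Red jar at (271,243) measures (.3685, −.337), which agrees with the top view. The turquoise one at (395,230) clears the right finger by about 14 mm.

Emit:
move_arm([
  [-0.4,-0.3,-1,0,0.004,-0.003],
  [-0.3,0,-2.5,0,0,0],
  [-0.2,0,-2.5,0,0,0],
  [0,0,-1.5,0,0,0],
  [0,0,0,0,0,0],
], grip=6.6)

```text
clock: 16.23
position: [0.368, -0.3405, 0.0578]
ee_rot: [0.702, 0.11, 0.693, -0.12]
wrist_force: [-0.6, 0.3, -0.6]
width: 0.066
```

```bash
python3 go.py .3685 -.3375 .02
```

```text
d cm [ 0.05  0.3  -3.78] rot [ 0.016  0.011 -0.004] q6 1.02 clk 16.2333 w 0.06603397110597425
```

Emit:
move_arm([
  [0,0.3,-1.2,0.014,0.01,-0.003],
  [-0.1,0.1,-1.2,0,0,0],
  [-0.1,0,-0.8,0,0,0],
  [0,0,-0.3,0,0,0],
  [0,0,0,0,0,0],
])

```text
clock: 16.65
position: [0.3683, -0.3387, 0.0246]
ee_rot: [0.7, 0.114, 0.696, -0.118]
wrist_force: [0.1, 1.1, -0.3]
width: 0.0663
```

```bash
python3 go.py .3685 -.3375 .02
```

```text
d cm [ 0.02  0.12 -0.46] rot [ 0.007  0.005 -0.001] q6 1.02 clk 16.65 w 0.0663009843225136
```

Emit:
move_arm([
  [0,0.15,-0.4,0.006,0.004,0],
  [0,0,-0.2,0,0,0],
  [0,0,0,0,0,0],
  [0,0,0,0,0,0],
])

```text
clock: 16.98
position: [0.3691, -0.338, 0.0193]
ee_rot: [0.698, 0.115, 0.697, -0.116]
wrist_force: [-1.2, 0.3, -0.5]
width: 0.0659
```

Emit:
move_arm([
  [0,0,0,0,0,0],
  [0,0,0,0,0,0],
  [0,0,0,0,0,0],
  [0,0,0,0,0,0],
], grip=3.8)

```text
clock: 17.32
position: [0.3695, -0.3387, 0.0205]
ee_rot: [0.699, 0.115, 0.696, -0.117]
wrist_force: [0.1, 0.2, -1.1]
width: 0.0472
```

```bash
python3 go.py .3685 -.3375 .02
```

```text
d cm [-0.1   0.12 -0.05] rot [ 0.003  0.003 -0.001] q6 1.02 clk 17.3167 w 0.04721245866435543
```

Emit:
move_arm([
  [0,0,2,0,0,0],
  [0,0,3.5,0,0,0],
  [0,0,4,0,0,0],
  [0,0,4,0,0,0],
  [0,0,4,0,0,0],
  [0,1.5,2.5,0,0,0],
  [0.3,3,1,0,0,0],
  [0.4,3.8,0,0,0,0],
])

```text
clock: 17.98
position: [0.3705, -0.2521, 0.2316]
ee_rot: [0.695, 0.121, 0.699, -0.117]
wrist_force: [1.3, 0.5, -1.7]
width: 0.0476
```

Emit:
move_arm([
  [0.7,4,0,0,0,0],
  [0.7,4,0,0,0,0],
  [0.7,4,0,0,0,0],
  [0.7,4,0,0,0,0],
  [0.7,4,0,0,0,0],
  [0.7,4,0,0,0,0],
  [0.7,4,0,0,0,0],
  [0.7,4,0,0,0,0],
])

```text
clock: 18.65
position: [0.4257, 0.0764, 0.2338]
ee_rot: [0.698, 0.123, 0.695, -0.121]
wrist_force: [1.2, -0.9, -1.3]
width: 0.0469
```

```bash
python3 go.py .4767 .3055 .2
```

```text
d cm [ 5.1  22.91 -3.38] rot [-0.003  0.004  0.018] q6 1.94 clk 18.65 w 0.04690281447717407
```

Emit:
move_arm([
  [0.9,4,0,0,0,0.01],
  [0.9,4,0,0,0,0.008],
  [0.9,4,0,0,0,0],
  [0.9,3.8,0,0,0,0],
  [0.8,3.3,0,0,0,0],
  [0.4,2,-0.5,0,0,0],
  [0,0.3,-1,0,0,0],
  [0,0,-1,0,0,0],
])

```text
clock: 19.32
position: [0.4719, 0.3075, 0.2059]
ee_rot: [0.7, 0.114, 0.697, -0.108]
wrist_force: [0.2, -0.6, -1.6]
width: 0.0475
```

```bash
python3 go.py .4767 .3055 .2
```

```text
d cm [ 0.48 -0.2  -0.59] rot [-0.007  0.006 -0.014] q6 2.34 clk 19.3167 w 0.0475279445991609
```

Emit:
move_arm([
  [0.4,-0.2,-2,-0.005,0.005,-0.013],
  [0,0,-3,0,0,0],
  [0,0,-3.5,0,0,0],
  [0,0,-3,0,0,0],
  [0,0,-2,0,0,0],
  [0,0,0,0,0,0],
])

```text
clock: 19.82
position: [0.4718, 0.2977, 0.0601]
ee_rot: [0.696, 0.116, 0.698, -0.119]
wrist_force: [-1.4, -0.6, -1.9]
width: 0.0475
```

```bash
python3 go.py .4767 .3055 .0265
```

```text
d cm [ 0.49  0.78 -3.36] rot [ 0.004 -0.004  0.004] q6 2.35 clk 19.8167 w 0.04745798976751756
```

Emit:
move_arm([
  [0.4,0.7,0,0.003,-0.003,0.003],
  [0,0,-0.8,0,0,0],
  [0,0,-0.7,0,0,0],
  [0,0,0,0,0,0],
])

```text
clock: 20.15
position: [0.4764, 0.3025, 0.0452]
ee_rot: [0.697, 0.117, 0.697, -0.118]
wrist_force: [-0.9, 0.4, -2.6]
width: 0.0472
```

```bash
python3 go.py .4767 .3055 .0265
```

```text
d cm [ 0.03  0.3  -1.87] rot [ 0.001 -0.001  0.004] q6 2.35 clk 20.15 w 0.04722767552235712
```

Emit:
move_arm([
  [0,0.3,-0.8,0,0,0.003],
  [0,0,-0.7,0,0,0],
  [0,0,-0.3,0,0,0],
  [0,0,0,0,0,0],
])

```text
clock: 20.48
position: [0.4797, 0.3074, 0.0296]
ee_rot: [0.7, 0.117, 0.695, -0.115]
wrist_force: [-0.8, 0.3, -2.0]
width: 0.0472
```

```bash
python3 go.py .4767 .3055 .0265
```

```text
d cm [-0.3  -0.19 -0.31] rot [-0.002  0.007  0.001] q6 2.35 clk 20.4833 w 0.04720578054597672
```

Emit:
move_arm([
  [-0.3,-0.2,-0.2,-0.002,0.006,0],
  [0,0,-0.15,0,0,0],
  [0,0,-0.1,0,0,0],
  [0,0,-0.1,0,0,0],
])

```text
clock: 20.82
position: [0.477, 0.3058, 0.0261]
ee_rot: [0.698, 0.116, 0.697, -0.116]
wrist_force: [-3.0, -1.5, 5.1]
width: 0.0474
```

```bash
python3 go.py .4767 .3055 .0265
```

```text
d cm [-0.03 -0.03  0.04] rot [-0.001  0.002  0.   ] q6 2.35 clk 20.8167 w 0.04736113002737335
```

Contact at the expected height. Release, then on to the vial.

Emit:
move_arm([
  [0,0,0,0,0,0],
  [0,0,0,0,0,0],
  [0,0,0,0,0,0],
  [0,0,0,0,0,0],
], grip=6.8)

```text
clock: 21.15
position: [0.4785, 0.3065, 0.0273]
ee_rot: [0.699, 0.117, 0.696, -0.115]
wrist_force: [-0.2, -0.1, 0.7]
width: 0.068
```

Emit:
move_arm([
  [0,0,1.5,0,0,0],
  [0,0,3,0,0,0],
  [0,0,4,0,0,0],
  [0,0,4,0,0,0],
  [0,0,4,0,0,0],
  [0,-2,2,0,0,0],
  [-0.5,-4,0,0,0,0],
  [-0.5,-4,0,0,0,0],
])

```text
clock: 21.82
position: [0.4644, 0.2073, 0.2159]
ee_rot: [0.699, 0.113, 0.698, -0.112]
wrist_force: [0.8, -0.2, -0.4]
width: 0.068
```

Emit:
move_arm([
  [-0.6,-4.1,0,0,0,0],
  [-0.6,-4.1,0,0,0,0],
  [-0.6,-4.1,0,0,0,0],
  [-0.6,-4.1,0,0,0,0],
  [-0.4,-3.5,0,0,0,0],
  [-0.2,-2,0,0,0,0],
  [0,0,0,0,0,0],
], grip=5)

```text
clock: 22.4
position: [0.4338, -0.023, 0.2202]
ee_rot: [0.703, 0.114, 0.692, -0.114]
wrist_force: [0.1, -0.5, -0.6]
width: 0.0502
```

```bash
python3 go.py .4195 -.0637 .2
```

```text
d cm [-1.43 -4.07 -2.02] rot [ 0.003  0.015 -0.007] q6 1.69 clk 22.4 w 0.05017153116787619
```

Emit:
move_arm([
  [-0.8,-2.3,-1,0,0.012,-0.005],
  [-0.5,-1.5,-2,0,0,0],
  [0,0,-3,0,0,0],
  [0,0,-2.5,0,0,0],
  [0,0,-0.7,0,0,0],
  [0,0,0,0,0,0],
])

```text
clock: 22.9
position: [0.4226, -0.0629, 0.1283]
ee_rot: [0.702, 0.116, 0.693, -0.117]
wrist_force: [-0.7, 0.2, -0.1]
width: 0.0495
```

```bash
python3 go.py .4195 -.0637 .12;python3 - <<'E'
from h import *
c=camera_info("wrist");p,d=snapshot("wrist");im=p[:,:,::-1].copy();cv2.imwrite("pics/w10.png",im)
h=cv2.cvtColor(im,cv2.COLOR_BGR2HSV).astype(int);H,S,V=h[...,0],h[...,1],h[...,2]
k,l,s,ce=cv2.connectedComponentsWithStats(((S<50)&(V>170)).astype(np.uint8))
for i in range(1,k):
    if s[i,4]>300: print(s[i],ce[i].round(1),onz(c,*ce[i],.066,True).round(4))
E
```

```text
d cm [-0.31 -0.08 -0.83] rot [0.003 0.013 0.002] q6 1.6 clk 22.9 w 0.04953127331064607
[    0     0   137   147 16453] [58.7 71.5] [0.314  0.1025 0.066 ]
[ 139    0  105   64 2012] [212.2  28.8] [0.429  0.0777 0.066 ]
[116  29  31  18 390] [129.7  37.5] [0.3753 0.0969 0.066 ]
[ 466  104   36   45 1198] [483.1 126.8] [ 0.5907 -0.0374  0.066 ]
[   0  168   83  252 7645] [ 29.9 318.2] [ 0.1665 -0.0715  0.066 ]
[  78  219  122  110 6657] [143.7 274.5] [ 0.3185 -0.0626  0.066 ]
[256 221  31  32 763] [270.9 236.5] [ 0.419  -0.0645  0.066 ]
[215 317  30  46 696] [226.9 343.4] [ 0.355  -0.1397  0.066 ]
[ 117  359   60   61 1382] [151.5 389.4] [ 0.2592 -0.1756  0.066 ]
```

View pics/w10.png

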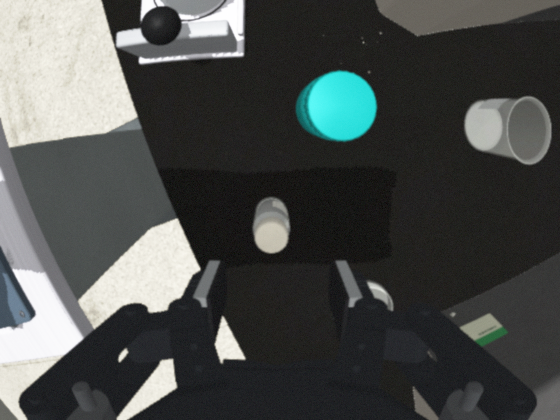

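The vial cap at (271,237) measures (.419, −.0645), which agrees with the top view. Descending.

Emit:
move_arm([
  [-0.35,-0.1,-1.5,0.003,0.012,0.002],
  [-0.1,0,-2.5,0,0,0],
  [0,0,-2.5,0,0,0],
  [0,0,-1.5,0,0,0],
  [0,0,0,0,0,0],
])

```text
clock: 23.37
position: [0.424, -0.0637, 0.0524]
ee_rot: [0.703, 0.114, 0.693, -0.115]
wrist_force: [-1.3, 0.7, -0.5]
width: 0.05
```

```bash
python3 go.py .419 -.0643 .017
```

```text
d cm [-0.5  -0.06 -3.54] rot [ 0.004  0.013 -0.006] q6 1.59 clk 23.3667 w 0.050038562225945674
```

Emit:
move_arm([
  [-0.5,0,-0.8,0.003,0.012,-0.005],
  [-0.1,0,-1.2,0,0,0],
  [-0.1,0,-0.8,0,0,0],
  [0,0,-0.3,0,0,0],
  [0,0,0,0,0,0],
])

```text
clock: 23.78
position: [0.4198, -0.064, 0.024]
ee_rot: [0.7, 0.115, 0.696, -0.116]
wrist_force: [-0.5, 0.2, -0.1]
width: 0.0496
```

```bash
python3 go.py .419 -.0643 .017
```

```text
d cm [-0.08 -0.03 -0.7 ] rot [ 0.002  0.005 -0.002] q6 1.59 clk 23.7833 w 0.04958386681667869
```

Emit:
move_arm([
  [-0.1,0,-0.6,0.002,0.005,-0.002],
  [0,0,-0.3,0,0,0],
  [0,0,0,0,0,0],
  [0,0,0,0,0,0],
])

```text
clock: 24.12
position: [0.4206, -0.0647, 0.0165]
ee_rot: [0.699, 0.116, 0.696, -0.116]
wrist_force: [-0.3, 0.7, 0.0]
width: 0.0503
```

Emit:
move_arm([
  [0,0,0,0,0,0],
  [0,0,0,0,0,0],
  [0,0,0,0,0,0],
  [0,0,0,0,0,0],
  [0,0,0,0,0,0],
], grip=1.5, squeeze=25)

```text
clock: 24.53
position: [0.4214, -0.0649, 0.0175]
ee_rot: [0.699, 0.116, 0.696, -0.117]
wrist_force: [-0.4, -0.5, -0.8]
width: 0.0258
```

```bash
python3 go.py .419 -.0643 .017
```

```text
d cm [-0.24  0.06 -0.05] rot [0.002 0.005 0.   ] q6 1.59 clk 24.5333 w 0.025785327694244818
```

Emit:
move_arm([
  [0,0,2,0,0,0],
  [0,0,3.5,0,0,0],
  [0,0,4,0,0,0],
  [0,0,4,0,0,0],
  [0,0,4,0,0,0],
  [0,1.5,2.5,0,0,0],
  [0.5,3,1,0,0,0],
  [0.6,3.8,0,0,0,0],
])

```text
clock: 25.2
position: [0.4254, 0.0176, 0.2336]
ee_rot: [0.696, 0.12, 0.697, -0.121]
wrist_force: [1.7, -0.7, 0.3]
width: 0.0259
```

Emit:
move_arm([
  [0.8,4,0,0,0,0],
  [0.8,4,0,0,0,0],
  [0.8,4,0,0,0,0],
  [0.8,4,0,0,0,0],
  [0.8,4,0,0,0,0],
  [0.8,4,0,0,0,0],
  [0.8,4,0,0,0,0],
  [0.8,4,0,0,0,0],
])

```text
clock: 25.87
position: [0.4905, 0.3457, 0.2387]
ee_rot: [0.701, 0.122, 0.692, -0.121]
wrist_force: [-0.1, -0.7, 0.4]
width: 0.0255
```

```bash
python3 go.py .504 .385 .2
```

```text
d cm [ 1.35  3.93 -3.87] rot [0.    0.012 0.016] q6 2.42 clk 25.8667 w 0.02548804798449698
```

Emit:
move_arm([
  [0.6,2,-1,0,0.01,0.014],
  [0.3,0.8,-2,0,0,0],
  [0,0.2,-2.5,0,0,0],
  [0,0,-2,0,0,0],
  [0,0,0,0,0,0],
])

```text
clock: 26.28
position: [0.4995, 0.3892, 0.159]
ee_rot: [0.699, 0.114, 0.697, -0.11]
wrist_force: [-0.8, -0.6, -1.8]
width: 0.0261
```

```bash
python3 go.py .504 .385 .11;python3 - <<'E'
from h import *
p,d=snapshot("wrist");cv2.imwrite("pics/w11.png",p[:,:,::-1])
E
```

```text
d cm [ 0.45 -0.42 -4.9 ] rot [-0.005  0.003 -0.011] q6 2.44 clk 26.2833 w 0.026097291288689626
```

View pics/w11.png

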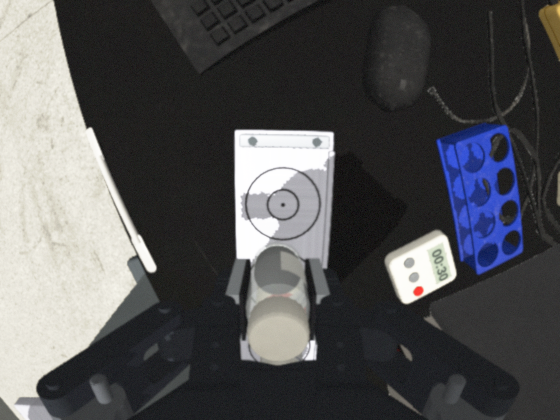

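The vial is held upright, in line with the last mark's dot at (283,205). The low bar is beyond it at (285,141). Descending.

Emit:
move_arm([
  [0.4,-0.3,-1.5,-0.004,0.003,-0.01],
  [0,0,-2.5,0,0,0],
  [0,0,-2.5,0,0,0],
  [0,0,-2,0,0,0],
  [0,0,-0.5,0,0,0],
  [0,0,0,0,0,0],
])

```text
clock: 26.83
position: [0.5103, 0.3856, 0.0755]
ee_rot: [0.702, 0.122, 0.692, -0.114]
wrist_force: [-0.1, -0.2, -0.6]
width: 0.0257
```

```bash
python3 go.py .504 .385 .0235
```

```text
d cm [-0.63 -0.06 -5.2 ] rot [-0.008  0.015  0.005] q6 2.45 clk 26.8333 w 0.02565937275917381
```

Emit:
move_arm([
  [-0.6,0,-1.4,-0.007,0.014,0.004],
  [-0.2,0,-1.4,0,0.004,0],
  [0,0,-1.2,0,0,0],
  [0,0,-0.5,0,0,0],
  [0,0,0,0,0,0],
])

```text
clock: 27.25
position: [0.5052, 0.3865, 0.0319]
ee_rot: [0.698, 0.119, 0.697, -0.115]
wrist_force: [-0.4, -0.3, -0.7]
width: 0.0261
```

```bash
python3 go.py .504 .385 .0235
```

```text
d cm [-0.12 -0.15 -0.84] rot [-0.004  0.003  0.003] q6 2.45 clk 27.25 w 0.026066739537720197
```

Emit:
move_arm([
  [-0.1,-0.15,-0.6,-0.003,0.003,0.002],
  [0,0,-0.25,0,0,0],
  [0,0,-0.1,0,0,0],
  [0,0,-0.1,0,0,0],
])

```text
clock: 27.58
position: [0.5048, 0.3856, 0.0231]
ee_rot: [0.698, 0.117, 0.697, -0.115]
wrist_force: [-2.2, -1.4, 4.8]
width: 0.0262
```

```bash
python3 go.py .504 .385 .0235
```

```text
d cm [-0.08 -0.06  0.04] rot [-0.002  0.002  0.   ] q6 2.45 clk 27.5833 w 0.026203367699363725
```

Emit:
move_arm([
  [0,0,0,0,0,0],
  [0,0,0,0,0,0],
  [0,0,0,0,0,0],
  [0,0,0,0,0,0],
], grip=5)

```text
clock: 27.92
position: [0.5061, 0.3864, 0.0244]
ee_rot: [0.699, 0.118, 0.696, -0.114]
wrist_force: [-0.5, 0.0, 0.3]
width: 0.0502
```

Emit:
move_arm([
  [0,0,1.5,0,0,0],
  [0,0,3,0,0,0],
  [0,0,4,0,0,0],
  [0,0,4,0,0,0],
  [0,0,4,0,0,0],
  [0,0,3,0,0,0],
  [-0.5,-4,0,0,0,0],
  [-0.5,-4,0,0,0,0],
])

```text
clock: 28.58
position: [0.493, 0.3085, 0.2212]
ee_rot: [0.698, 0.114, 0.698, -0.112]
wrist_force: [0.1, -0.8, -0.3]
width: 0.0502
```

Emit:
move_arm([
  [-0.6,-4.1,0,0,0,0],
  [-0.6,-4.1,0,0,0,0],
  [-0.6,-4.1,0,0,0,0],
  [-0.6,-4.1,0,0,0,0],
  [-0.6,-4.1,0,0,0,0],
  [-0.6,-4.1,0,0,0,0],
  [-0.6,-4.1,0,0,0,0],
  [-0.6,-4.1,0,0,0,0],
])

```text
clock: 29.25
position: [0.4452, -0.0223, 0.2258]
ee_rot: [0.704, 0.113, 0.693, -0.108]
wrist_force: [0.7, -0.8, 1.0]
width: 0.0502
```

Emit:
move_arm([
  [0,-4.1,0,0,0,0],
  [0,-4.1,0,0,0,0],
  [0,-4,0,0,0,0],
  [0,-2,0,0,0,0],
  [0,0,0,0,0,0],
])

```text
clock: 29.67
position: [0.4423, -0.1758, 0.227]
ee_rot: [0.705, 0.114, 0.691, -0.113]
wrist_force: [1.0, 0.2, -0.5]
width: 0.0498
```

Run:
```python
from h import *
p,d=snapshot('top');im=p[:,:,::-1].copy();cv2.imwrite('pics/t12.png',cv2.resize(im[150:290,140:480],None,fx=2.35,fy=2.35,interpolation=2))
c=camera_info("top");h=cv2.cvtColor(im,cv2.COLOR_BGR2HSV).astype(int);H,S,V=h[...,0],h[...,1],h[...,2]
ctr=np.array([.4628,.2657]);e=np.array([.3275,.945]);e/=np.linalg.norm(e);ex=np.array([e[1],-e[0]])
def b(n,m,near,z):
    k,l,s,ce=cv2.connectedComponentsWithStats(m.astype(np.uint8))
    for i in range(1,k):
        if s[i,4]>15 and np.hypot(*(ce[i]-near))<12:
            w=onz(c,*ce[i],z);print(n,s[i],w.round(4),"rail xy mm",((w[:2]-ctr)@np.stack([ex,e],1)*1000).round(1))
b("blue",(H>100)&(H<130)&(S>120)&(V>60),(258,246),.094)
b("red",((H<10)|(H>170))&(S>150)&(V>80),(204,228),.078)
b("black",(V<90),(230,236),.084)
b("dish",(V>60),(376,230),.007)
s0=cv2.imread("pics/top0.png"); df=cv2.absdiff(im,s0).sum(2)
print("diff timer,beaker,dish",df[160:195,200:235].mean(),df[155:185,315:340].mean(),df[217:243,364:388].mean())
p,d=snapshot('scene');cv2.imwrite('pics/s12.png',cv2.resize(p[140:280,110:340,::-1],None,fx=3.4,fy=3.4,interpolation=2))
print(bot.state()["position"])
```

```text
blue [248 235  20  21 331] [0.4238 0.1438 0.094 ] rail xy mm [   3.1 -127.9]
red [192 219  16  16 197] [0.4768 0.3018 0.078 ] rail xy mm [ 1.4 38.7]
black [221 229  15  14 166] [0.4507 0.2233 0.084 ] rail xy mm [  2.4 -44. ]
dish [364 219  21  25 370] [ 0.4712 -0.1834  0.007 ] rail xy mm [ 155.  -421.6]
diff timer,beaker,dish 7.39265306122449 10.064 47.34134615384615
[ 0.44235212 -0.17242805  0.22710912]
```

View pics/t12.png

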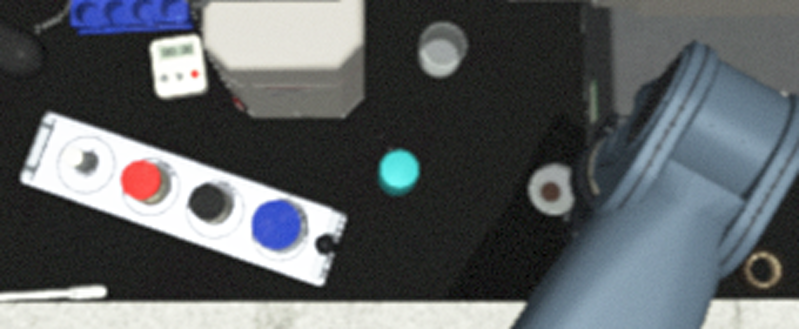

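View pics/s12.png

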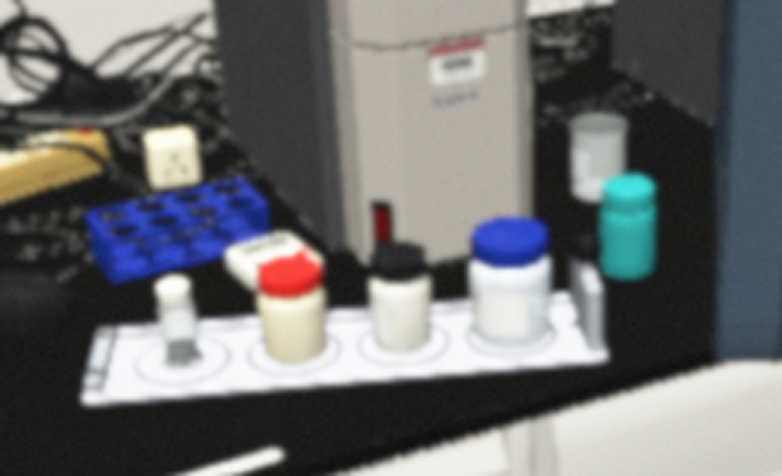

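The order is right and all four are upright. The blue, black and red lids measure within 4 mm of their marks. I'll check the vial by depth, then hand in.

Run:
```python
from h import *
p,d=snapshot("top");c=camera_info("top");K=c["K"];T=c["world_from_camera"]
v,u=np.mgrid[200:235,158:192];dd=d[200:235,158:192]
P=np.stack([(u-K[0,2])/K[0,0]*dd,(v-K[1,2])/K[1,1]*dd,dd],-1)@T[:3,:3].T+T[:3,3]
q=P[P[...,2]>.055];print(len(q),q.mean(0).round(4),"top",q[:,2].max().round(3))
s=bot.state();print(s["clock"],s["wrist_force"].round(1))
if len(q) and np.hypot(*(q.mean(0)[:2]-[.504,.385]))<.01: print(bot.job_done())
```

```text
73 [0.494  0.3614 0.138 ] top 1.322
29.8167 [-0.5  0.4  0.1]
```

Run:
```python
from h import *
p,d=snapshot("top");c=camera_info("top");K=c["K"];T=c["world_from_camera"]
v,u=np.mgrid[200:235,158:185];dd=d[200:235,158:185]
P=np.stack([(u-K[0,2])/K[0,0]*dd,(v-K[1,2])/K[1,1]*dd,dd],-1)@T[:3,:3].T+T[:3,3]
q=P[(P[...,2]>.06)&(P[...,2]<.085)&(dd>0)&(P[...,1]>.35)];print(len(q),np.median(q,0).round(4),q.mean(0).round(4),"top",q[:,2].max().round(3))
```

```text
63 [0.5037 0.3818 0.0702] [0.5041 0.3824 0.0694] top 0.076
```

Vial cap is at (.504, .382), top about 72 mm, which puts it within 3 mm of its mark.

```bash
python3 -c "
from bench import bot
print(bot.job_done(), bot.state()['clock'])"
```

```text
the job is handed in; nothing more can be done
the job is handed in; nothing more can be done
```

I set all four containers on the rail and handed the job in at about 30 s on the clock, out of 128 s. From the knobbed end plate to the low bar stand the large jar, slim jar, squat jar and vial.

**Placement:** in the last top view the lids measured within about 4 mm of their mark centres, against the 15 mm allowed. All four look upright in the scene view, and the gripper was clear of everything.

**Things to leave alone:** the timer and beaker look unchanged. The dish measures about 4 mm from where it was at the start, but the arm partly hid it in that last view. I did not pick up any look-alike, and both clear of the arm's path.

**Checks that disagreed:**
- The gripper read 1–4 mm under the known body widths at every grasp. I put this down to the reading, as every lift held.
- My first depth check of the vial included pixels with no reading and came out wrong. Filtered, it put the cap within 3 mm of its mark.

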